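# Load the depositor's nozzles into the wash caddy

## Task

Put the three good dosing nozzles (round collar, straight open tube) into the wash caddy, each standing upright on the floor of the cup of its own size: small nozzle in the small cup, medium in the medium, large in the large. Leave the blanking plug, the square-flanged adapter and the bent nozzle standing where they are, and do not let any of the six parts topple.

Things in the scene. Friction and masses are not known exactly. Their poses are not given: they have to be found in the camera images.
- nozzle_small: small dosing nozzle, loose, bare steel: a ROUND collar 28 mm across (straight to 14 mm height, tapering to the tube at 21 mm height) that stands flat on the mat, with one straight vertical open tube 14 mm in diameter rising from its middle; 70 mm tall in all, about 100 g, give or take a third. Grip it by the tube. Origin: centre of the underside, z up along the tube; its yaw means nothing.
- nozzle_medium: medium dosing nozzle, loose, bare steel: a ROUND collar 38 mm across (straight to 14 mm height, tapering to the tube at 21 mm height) that stands flat on the mat, with one straight vertical open tube 14 mm in diameter rising from its middle; 78 mm tall in all, about 160 g, give or take a third. Grip it by the tube. Origin: centre of the underside, z up along the tube; its yaw means nothing.
- nozzle_large: large dosing nozzle, loose, bare steel: a ROUND collar 48 mm across (straight to 14 mm height, tapering to the tube at 21 mm height) that stands flat on the mat, with one straight vertical open tube 14 mm in diameter rising from its middle; 86 mm tall in all, about 240 g, give or take a third. Grip it by the tube. Origin: centre of the underside, z up along the tube; its yaw means nothing.
- cup_small: small cup of the wash caddy, fixed: round open steel cup, 44 mm inside and 50 mm outside diameter, 25 mm tall with a 3 mm floor. It stands on the caddy's floor, so its rim is 29 mm and its inner floor 7 mm above the table. The three cups stand in a row, about 85 mm apart, in any order. Origin: centre of its underside, z up.
- cup_medium: medium cup of the wash caddy, fixed: round open steel cup, 54 mm inside and 60 mm outside diameter, 25 mm tall with a 3 mm floor. It stands on the caddy's floor, so its rim is 29 mm and its inner floor 7 mm above the table. The three cups stand in a row, about 85 mm apart, in any order. Origin: centre of its underside, z up.
- cup_large: large cup of the wash caddy, fixed: round open steel cup, 64 mm inside and 70 mm outside diameter, 25 mm tall with a 3 mm floor. It stands on the caddy's floor, so its rim is 29 mm and its inner floor 7 mm above the table. The three cups stand in a row, about 85 mm apart, in any order. Origin: centre of its underside, z up.
- caddy: wash caddy, fixed: shallow white plastic tray 290 x 100 mm, 18 mm high, 4 mm floor and walls, a small steel loop at each end (to 22 mm high), holding the three cups in a row along its x axis. It stands on one side of the table, left or right, with a green silicone drain mat (300 x 220 mm, fixed, 4 mm thick with a 10 mm high rim) on the other, on which all six loose steel parts stand at the start, at least 80 mm from one another. Origin: centre of its underside.
- plug: blanking plug, does not belong in the caddy: round 38 mm steel collar like a nozzle's, but its 14 mm stem ends in a 26 mm ball instead of an open tube end; 77 mm tall, loose on the mat. Origin: centre of the underside.
- adapter: hose adapter, does not belong in the caddy: SQUARE 44 x 44 mm steel flange 14 mm thick with a straight 14 mm tube; 78 mm tall, loose on the mat. Origin: centre of the underside.
- bent_nozzle: spoilt nozzle, does not belong in the caddy: round 38 mm steel collar, 14 mm tube that is bent over sideways (towards its own +x) from 46 mm height and ends 29 mm off the axis; 73 mm tall, loose on the mat. Origin: centre of the underside.
There are look-alikes about, which are no part of the job. What is shaped like the adapter but purple is not meant.

How it is judged:
At the end, for the whole second after the job is handed in: Each nozzle stands in the cup of its own size: its axis within 12 mm of the cup's, its underside less than 4 mm above the cup's inner floor, tilted less than 0.12 rad, released and at rest; plug, adapter and bent nozzle upright, at rest, within 20 mm of where they started (horizontal distance between nozzle_small and cup_small below 0.012 m and z of nozzle_small in the frame of cup_small between 0 and 0.007 m and angle between each of nozzle_small, nozzle_medium, nozzle_large, plug, adapter, bent_nozzle's own z axis and vertical below 0.12 rad and linear speed of each of nozzle_small, nozzle_medium, nozzle_large, plug, adapter, bent_nozzle below 0.02 m/s and horizontal distance between nozzle_medium and cup_medium below 0.012 m and z of nozzle_medium in the frame of cup_medium between 0 and 0.007 m and horizontal distance between nozzle_large and cup_large below 0.012 m and z of nozzle_large in the frame of cup_large between 0 and 0.007 m and distance of each of plug, adapter, bent_nozzle from where it was at the start of the episode below 0.02 m); the robot touches nothing.
It fails at once if a look-alike was shifted more than 20 mm (distance of any of plug, adapter, bent_nozzle from where it was at the start of the episode above 0.02 m).
It fails at once if a part toppled (more than 0.7 rad from upright) (angle between any of nozzle_small, nozzle_medium, nozzle_large, plug, adapter, bent_nozzle's own z axis and vertical above 0.7 rad).
It also fails if it takes over 88 s, if anything falls off the work surface, if the arm or the gripper's body presses on something with over 40 N, if the wrist force passes 120 N, or if a joint passes its speed limit or range.

## Robot

A 6-joint arm with a two-finger parallel gripper is mounted at the origin on the work surface. World frame = base frame: x ahead of the robot, y to its left, z up, the work surface at z = 0. Lengths are in m, angles in rad, forces in N, time in s.
With the tool pointing down it reaches from about 0.3 to 0.875 m from the base axis. Payload 6.4 kg.
Tool frame: the origin (TCP) lies midway between the tips of the shut fingers; the grasp point (between the pads) lies ctrl.grip_depth behind it (ctrl.grip_depth is the distance from the TCP to the grasp point, in m); x points along the fingers, y is the direction in which the jaws open and shut, and the axes are right-handed (so a half turn about x gives the same grasp; the last joint's range is limited). The gripper opens to 85 mm and grips with 20 to 120 N. Pads are 22 mm wide; open, the fingers measure 114 mm over their backs; the gripper's body (76 mm by 85 mm) begins 54 mm behind the grasp point. The pads swing forward as they close: fully open they stand 13 mm farther back than shut.
Start: joints at [0.955, 0.181, 1.607, -0, 1.354, -0.206], TCP at [0.229, 0.527, 0.21] pointing down, gripper open.
Joint ranges: [-2.99, 2.99], [-0.89, 2.07], [0.3, 2.58], [-1.14, 4.28], [0, 2.63], [-3.12, 3.12]. Speed limits (rad/s): [2.57, 2.57, 3.01, 3.14, 3.14, 3.14].

## Interface

Orientations are given as a unit quaternion [w, x, y, z].
In Python, from bench import ctrl gives the robot as it stands.
- The arm moves only by the tool carry_out, never from a script. Its argument "motion" is one flat list of numbers, 7 for each row, row after row: the turn, a rotation vector about the tool's x, y, z in degrees, then the shift along the tool's x, y, z in m, then the gripper's target within -1 to 1 (shut at 1, half-way at 0, fully open at -1). A call has 1 to 10 rows; each row shifts and turns the pose as measured when the row begins, along the tool's axes as they then stand; what a row does not reach is not made up. A row lasts 1/10 s, in which the tool goes at most 50 mm and 8.59 degrees, less where a joint would pass 70% of its speed; a pose out of reach is approached as far as the arm can. A call with a gripper value outside its range is refused whole. The fingers move at their own pace and stop on an object; the grip force is fixed at half the most. Time passes only in rows, so rows that do not move let the fingers close. It gives the time, the measured TCP pose, the force and the opening at its end, in the units of the state.
- ctrl.get_obs(): the state, without advancing time (a new reading comes with each control period).
- ctrl.camera(name): name is "side" or "top"; returns the picture (480x640x3 uint8, blue, green, red); there is no depth.
- ctrl.camera_params(name): a dict with "mtx" (3x3 intrinsics, pixels), "pose" (4x4, takes a point from camera to world coordinates). Camera axes: x right, y down, z forward; pixel columns grow to the right and rows downward; lengths in m; the calibration is good to about 2 mm. A picture is of the moment at which its call begins. camera_params takes no time and is no camera call.
- ctrl.hand_in(): hands the job in, once; it reports no verdict.
Trained networks look in the newest picture that a camera, given by its name, has taken for a name from the list of things; names that differ only in an ending like _2 or _b are one class to them, and where a whole thing is asked for, a point or a joint stands for the part that bears it (a point fixed in the world has none). Each returns a list of dicts, best first, with "conf" (0 to 1); they miss things now and then, are a little off and sometimes report something else, mostly with a low value. They report only what shows in the picture. A call takes as long as a camera call. They do not tell look-alikes from the thing itself.
- ctrl.boxes_of(camera, thing): "point" ([x, y, z] in m, in the coordinates of the camera as it stood for that picture, good to about 4 mm: the middle of the surface that is visible of it).
- ctrl.trace(camera, thing): "pixels" (480x640 bool, what is visible of it).
- ctrl.landmark_of(camera, thing): "point" ([x, y, z] in m, in the coordinates of the camera as it stood for that picture, good to about 4 mm: a listed point, or the origin of a listed thing).
The state is a dict: "time_s": time; "q": joint angles; "dq": joint speeds; "joint_efforts": joint torques, N m; "eef_pos": TCP position; "eef_rot": TCP orientation; "wrist_force": force on the tool from outside, world axes, zero at the start; "torque": the same for the moment, N m; "opening": opening from 0.0 (shut) to 1.0 (fully open).
Only numpy, scipy, OpenCV 4.12 (cv2) and the standard library are available. Lean on these libraries where they do the work, as an engineer would, in place of code of your own. Each camera call takes 0.05 s, during which the arm holds its last target. There are 200 camera calls.

## Working session

There is one attempt and no reset: what is moved stays moved. The work goes in short steps, Python scripts to look and compute and a tool call to move; the robot and the scene stay as the last step left them, time stands still between calls to the robot, and variables do not carry over. Pictures are saved under pics/ and viewed, about 12 in all and at most 16, crops included, and the job is handed in when it is done.

Besides the shell and the picture viewer there is one more tool, called after "Request:" as name(argument=value, ...) on one line, values as JSON. carry_out: Moves the arm, as the interface text tells. Its arguments: {"type":"object","properties":{"motion":{"type":"array"}},"required":["motion"]}

```bash
mkdir -p pics; ls; python3 - <<'E'
from bench import ctrl
import cv2, numpy as np
for c in ("top","side"):
    cv2.imwrite(f"pics/{c}0.png", ctrl.camera(c)); p=ctrl.camera_params(c); print(c,np.round(p["mtx"],1).tolist(),np.round(p["pose"],3).tolist())
    P=np.array(p["pose"])
    for t in ("nozzle_small","nozzle_medium","nozzle_large","plug","adapter","bent_nozzle","cup_small","cup_medium","cup_large","caddy"):
        print(t,[(round(d["conf"],2),np.round((P@np.r_[d["point"],1])[:3],3).tolist()) for d in ctrl.landmark_of(c,t)])
o=ctrl.get_obs(); print({k:np.round(o[k],3).tolist() for k in o}, ctrl.grip_depth)
E
```

```text
pics
top [[477.0, 0.0, 322.3], [0.0, 477.0, 246.2], [0.0, 0.0, 1.0]] [[0.029, -0.998, 0.058, 0.428], [-1.0, -0.029, -0.008, 0.004], [0.01, -0.058, -0.998, 0.765], [0.0, 0.0, 0.0, 1.0]]
nozzle_small [(0.64, [0.647, 0.23, -0.0])]
nozzle_medium [(0.95, [0.467, 0.207, 0.004]), (0.73, [0.559, 0.122, 0.002])]
nozzle_large [(0.57, [0.56, 0.121, 0.003])]
plug [(0.71, [0.556, 0.219, 0.002])]
adapter [(0.9, [0.316, 0.141, 0.0]), (0.86, [0.463, 0.118, 0.002]), (0.75, [0.533, -0.037, -0.001]), (0.46, [0.646, 0.228, 0.003])]
bent_nozzle [(0.57, [0.658, 0.125, -0.001])]
cup_small [(0.81, [0.613, -0.242, 0.003])]
cup_medium [(0.89, [0.447, -0.179, 0.003])]
cup_large [(0.7, [0.526, -0.213, 0.002])]
caddy []
side [[529.7, 0.0, 315.6], [0.0, 529.7, 240.4], [0.0, 0.0, 1.0]] [[-0.993, -0.063, 0.103, 0.392], [-0.121, 0.596, -0.794, 0.711], [-0.011, -0.8, -0.599, 0.591], [0.0, 0.0, 0.0, 1.0]]
nozzle_small []
nozzle_medium [(0.72, [0.462, 0.21, 0.0]), (0.57, [0.535, -0.21, -0.006]), (0.25, [0.614, -0.237, 0.003])]
nozzle_large [(0.72, [0.552, 0.115, 0.005])]
plug [(0.95, [0.557, 0.224, 0.004])]
adapter [(0.91, [0.531, -0.039, -0.002]), (0.65, [0.465, 0.117, 0.004]), (0.64, [0.312, 0.14, -0.003])]
bent_nozzle [(0.63, [0.66, 0.125, 0.003])]
cup_small [(0.78, [0.614, -0.238, 0.002])]
cup_medium [(0.6, [0.45, -0.183, 0.004])]
cup_large [(0.88, [0.527, -0.216, 0.006])]
caddy [(0.73, [0.532, -0.206, -0.003])]
{'time_s': 1.1, 'q': [0.955, 0.181, 1.607, 0.0, 1.354, -0.206], 'dq': [-0.001, 0.002, -0.001, -0.0, -0.001, -0.0], 'joint_efforts': [-0.002, -44.485, -35.169, -0.0, 0.001, 0.0], 'eef_pos': [0.229, 0.527, 0.21], 'eef_rot': [0.692, 0.144, 0.692, -0.144], 'wrist_force': [-0.369, 0.016, -0.401], 'torque': [0.058, 0.061, -0.014], 'opening': 1.005} 0.0187
```

View pics/top0.png

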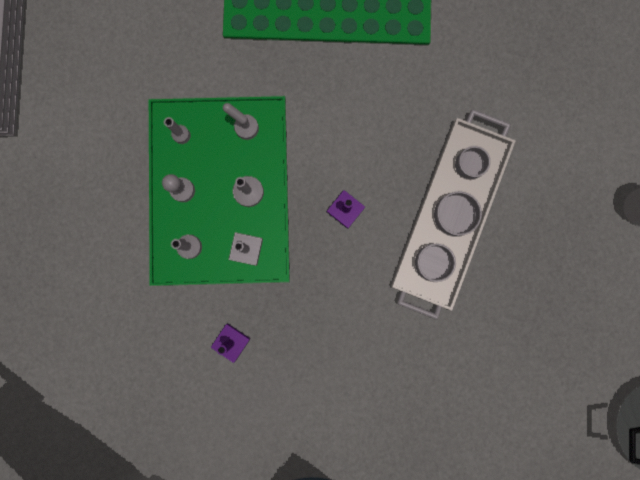

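View pics/side0.png

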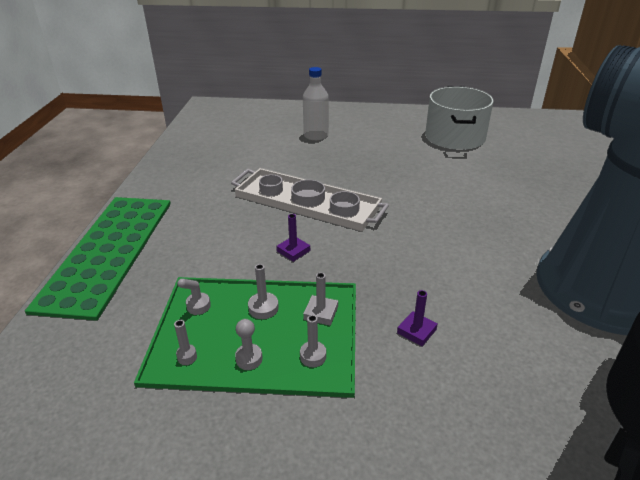

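```bash
cat > h.py <<'E'
from bench import ctrl
import cv2, numpy as np
from scipy.spatial.transform import Rotation as R
def ray(c,u,v,z):
    p=ctrl.camera_params(c);P=np.array(p["pose"]);d=P[:3,:3]@np.linalg.inv(p["mtx"])@[u,v,1]
    return P[:3,3]+d*(z-P[2,3])/d[2]
def proj(c,X):
    p=ctrl.camera_params(c);P=np.array(p["pose"]);q=np.array(p["mtx"])@(P[:3,:3].T@(np.array(X)-P[:3,3]));return q[:2]/q[2]
E
python3 - <<'E'
from h import *
im=cv2.imread("pics/top0.png"); s=cv2.imread("pics/side0.png"); g={"top":cv2.cvtColor(im,6),"side":cv2.cvtColor(s,6)}
N={"small":(.647,.229,.070),"medium":(.465,.208,.078),"large":(.556,.119,.086)}
for n,(x,y,h) in N.items():
    for c in g:
        a=np.array(proj(c,[x,y,h+.004])); u,v=np.round(a).astype(int); k=9
        w=g[c][v-k:v+k+1,u-k:u+k+1]; m=(w<55).astype(np.uint8)
        # dark blob nearest centre
        nn,l,st,ce=cv2.connectedComponentsWithStats(m)
        i=min([i for i in range(1,nn) if st[i,4]>=4],key=lambda i:np.hypot(*(ce[i]-k)),default=None)
        if i: q=ce[i]+[u-k,v-k]; print(n,c,q.round(1),st[i,4],ray(c,*q,h+.003).round(4))
        else: print(n,c,"none",a,w.min())
C={"small":(.613,-.240,.050),"medium":(.448,-.181,.060),"large":(.5265,-.2145,.070)}
o=[]
for n,(x,y,d) in C.items():
    for c in ("top","side"):
        t=ctrl.trace(c,"cup_"+n)
        if not t: print(n,c,"no"); continue
        m=t[0]["pixels"].astype(np.uint8); cs=max(cv2.findContours(m,0,1)[0],key=cv2.contourArea)
        # fit rim circle centre: model hull of outer cylinder
        hull=cv2.convexHull(cs)
        from scipy.optimize import minimize
        th=np.linspace(0,2*np.pi,60)
        def cost(p):
            pts=np.array([proj(c,[p[0]+d/2*np.cos(a),p[1]+d/2*np.sin(a),z]) for z in (.029,.018) for a in th],np.float32)
            H=cv2.convexHull(pts)
            return np.mean([cv2.pointPolygonTest(H,tuple(map(float,q[0])),True)**2 for q in cs])
        r=minimize(cost,[x,y],method="Nelder-Mead",options=dict(xatol=1e-4,fatol=1e-3,initial_simplex=[[x,y],[x+.005,y],[x,y+.005]]))
        print("cup",n,c,r.x.round(4),round(r.fun,2),round(t[0]["conf"],2))
a=cv2.resize(im[85:295,140:300],None,fx=2.6,fy=2.6,interpolation=2); b=cv2.resize(s[255:385,140:360],None,fx=1.7,fy=1.7)
W=np.zeros((546,416+374,3),np.uint8); W[:,:416]=a; W[:b.shape[0],416:416+b.shape[1]]=b; cv2.imwrite("pics/crop1.png",W)
E
```

```text
small top [168.  121.5] 26 [0.6454 0.2304 0.073 ]
small side [178.9 322.7] 23 [0.6436 0.2292 0.073 ]
medium top [175.3 243.5] 26 [0.4656 0.2089 0.081 ]
medium side [311.8 317.9] 21 [0.4643 0.2083 0.081 ]
large top [239.7 181.5] 26 [0.5566 0.119  0.089 ]
large side [259.1 266.1] 14 [0.5547 0.1179 0.089 ]Traceback (most recent call last):
  File "<stdin>", line 28, in <module>
    res = _minimize_neldermead(fun, x0, args, callback, bounds=bounds,
                               **options)
    fxcc = func(xcc)
    fx = function(np.copy(x), *(wrapper_args + args))
  File "<stdin>", line 25, in cost
  File "h.py", line 8, in proj
    p=ctrl.camera_params(c);P=np.array(p["pose"]);q=np.array(p["mtx"])@(P[:3,:3].T@(np.array(X)-P[:3,3]));return q[:2]/q[2]
ValueError: time passes only in moves, steps and waits
```

```bash
cat > h.py <<'E'
from bench import ctrl
import cv2, numpy as np
from functools import lru_cache
from scipy.optimize import minimize
@lru_cache
def cam(c):
    p=ctrl.camera_params(c); return np.array(p["mtx"]),np.array(p["pose"])
def ray(c,u,v,z):
    K,P=cam(c);d=P[:3,:3]@np.linalg.inv(K)@[u,v,1]
    return P[:3,3]+d*(z-P[2,3])/d[2]
def proj(c,X):
    K,P=cam(c);q=(np.atleast_2d(X)-P[:3,3])@P[:3,:3]@K.T;return q[:,:2]/q[:,2:]
E
python3 - <<'E'
from h import *
im=cv2.imread("pics/top0.png"); s=cv2.imread("pics/side0.png")
a=cv2.resize(im[85:295,140:300],None,fx=2.6,fy=2.6,interpolation=2); b=cv2.resize(s[255:385,140:360],None,fx=1.7,fy=1.7)
W=np.zeros((546,416+374,3),np.uint8); W[:,:416]=a; W[:b.shape[0],416:416+b.shape[1]]=b; cv2.imwrite("pics/crop1.png",W)
C={"small":(.613,-.240,.050),"medium":(.448,-.181,.060),"large":(.5265,-.2145,.070)}
th=np.linspace(0,2*np.pi,60)
for c in ("top","side"):
  for n,(x,y,d) in C.items():
        t=ctrl.trace(c,"cup_"+n)
        if not t: print(n,c,"no"); continue
        m=t[0]["pixels"].astype(np.uint8); cs=max(cv2.findContours(m,0,1)[0],key=cv2.contourArea)
        def cost(p):
            pts=np.vstack([np.c_[p[0]+d/2*np.cos(th),p[1]+d/2*np.sin(th),0*th+z] for z in (.029,.018)])
            H=cv2.convexHull(proj(c,pts).astype(np.float32))
            return np.mean([cv2.pointPolygonTest(H,tuple(map(float,q[0])),True)**2 for q in cs])
        r=minimize(cost,[x,y],method="Nelder-Mead",options=dict(initial_simplex=[[x,y],[x+.005,y],[x,y+.005]],maxiter=60))
        print("cup",n,c,r.x.round(4),round(r.fun,2),round(t[0]["conf"],2))
print(ray("top",228,108,.07),ray("top",346,208,.05), ctrl.get_obs()["time_s"])
E
```

```text
cup small top [ 0.6096 -0.2345] 0.51 0.55
cup medium top [ 0.451 -0.178] 1.08 0.69
cup large top [ 0.5283 -0.2122] 0.39 0.84
cup small side [ 0.6068 -0.2228] 2.09 0.58
cup medium side [ 0.4491 -0.1669] 2.29 0.56
cup large side [ 0.5248 -0.1999] 2.3 0.67
[0.66954018 0.14378474 0.07      ] [ 0.52855453 -0.03604813  0.05      ] 1.45
```

View pics/crop1.png

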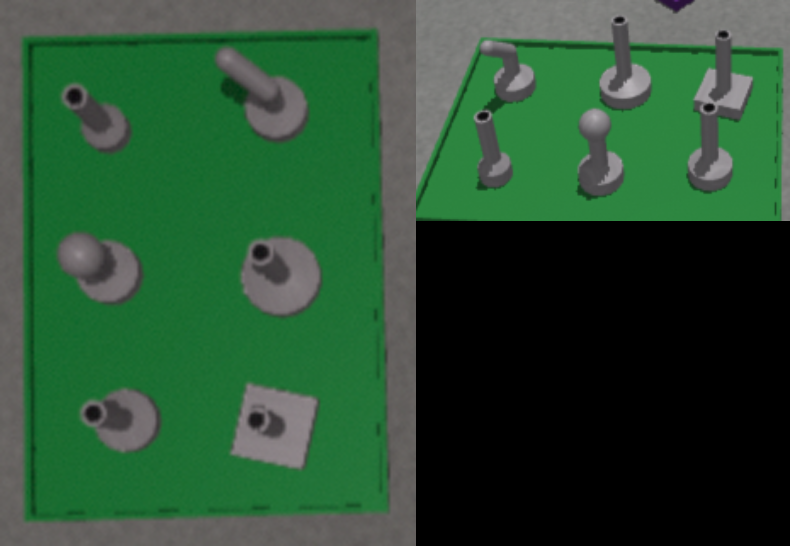

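```bash
python3 - <<'E'
from h import *
C={"small":(.6105,-.2355,.050),"medium":(.4505,-.179,.060),"large":(.5275,-.213,.070)}
th=np.linspace(0,2*np.pi,90); out=[]
for c,(x0,x1,y0,y1) in (("top",(385,525,105,325)),("side",(225,395,160,235))):
    f=3 if c=="top" else 2.2
    im=cv2.imread(f"pics/{c}0.png")[y0:y1,x0:x1]; im=cv2.resize(im,None,fx=f,fy=f,interpolation=2)
    for n,(x,y,d) in C.items():
        for r,z,col in ((d/2,.029,(0,0,255)),(d/2-.003,.007,(0,255,0))):
            p=(proj(c,np.c_[x+r*np.cos(th),y+r*np.sin(th),0*th+z])-[x0,y0]+.5)*f
            cv2.polylines(im,[(p*8).astype(int)],True,col,1,cv2.LINE_AA,3)
    out.append(im)
a,b=out; h=max(a.shape[0],b.shape[0]); W=np.zeros((h,a.shape[1]+b.shape[1],3),np.uint8); W[:a.shape[0],:a.shape[1]]=a; W[:b.shape[0],a.shape[1]:]=b
print(W.shape); cv2.imwrite("pics/cups1.png",W[:600,:800])
E
```

```text
(660, 794, 3)
```

View pics/cups1.png

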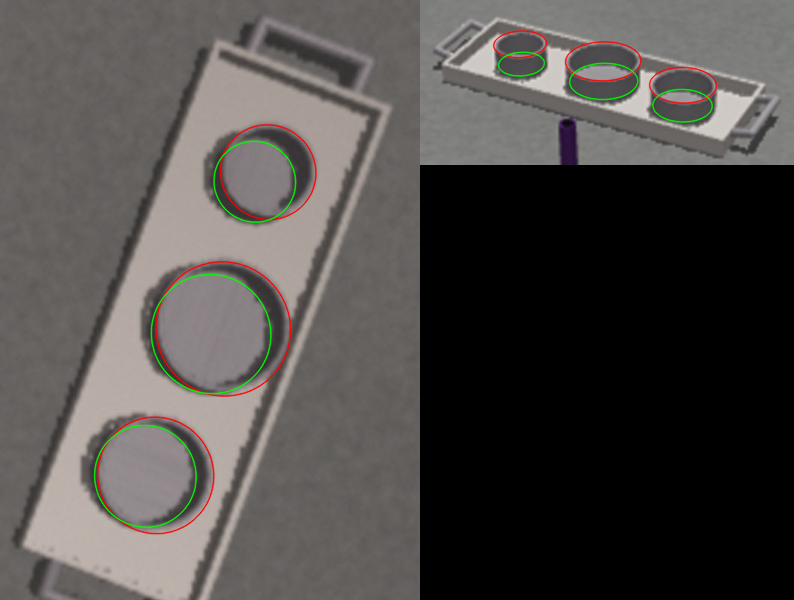

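```bash
cat > p.py <<'E'
import sys; from h import *
from scipy.spatial.transform import Rotation as R
o=ctrl.get_obs(); w,x,y,z=o["eef_rot"]; M=R.from_quat([x,y,z,w]).as_matrix()
print("t",round(o["time_s"],2),"pos",np.round(o["eef_pos"],4),"q6",round(o["q"][5],3),"open",round(o["opening"],3)); print(M.round(3))
Y=np.array([0,-1,0.]) if len(sys.argv)<5 else np.array([np.cos(float(sys.argv[4])),np.sin(float(sys.argv[4])),0])
T=np.c_[[0,0,-1.],Y,np.cross([0,0,-1.],Y)]
print("rotvec deg",np.degrees(R.from_matrix(M.T@T).as_rotvec()).round(2),"other",np.degrees(R.from_matrix(M.T@T@np.diag([1,-1,-1])).as_rotvec()).round(2))
d=np.array(list(map(float,sys.argv[1:4])))-o["eef_pos"]; print("d now",(M.T@d).round(4),"d in target frame",(T.T@d).round(4))
E
python3 p.py .465 .2085 .13
```

```text
t 1.45 pos [0.2291 0.5274 0.2101] q6 -0.206 open 1.003
[[ 0.     0.398  0.917]
 [ 0.     0.917 -0.398]
 [-1.     0.    -0.   ]]
rotvec deg [156.52  -0.     0.  ] other [-23.48  -0.    -0.  ]
d now [ 0.0801 -0.1985  0.3434] d in target frame [ 0.0801  0.3189 -0.2359]
```

Request:
carry_out(motion=[-7.83, 0, 0, 0, 0, 0, 0, -7.83, 0, 0, 0, 0, 0, 0, -7.83, 0, 0, 0, 0, 0, 0, 0, 0, 0, 0.005, -0.04, 0.03, 0, 0, 0, 0, 0.005, -0.04, 0.03, 0, 0, 0, 0, 0.005, -0.04, 0.03, 0, 0, 0, 0, 0.005, -0.04, 0.03, 0, 0, 0, 0, 0.005, -0.04, 0.03, 0, 0, 0, 0, 0.005, -0.04, 0.03, 0, 0, 0, 0, 0.005, -0.04, 0.03, 0])

```text
time_s: 2.45
eef_pos: [0.4438, 0.2548, 0.1763]
eef_rot: [0.709, -0.009, 0.705, 0.013]
wrist_force: [0.5, 0.1, 0.6]
opening: 0.501
```

```bash
python3 p.py .465 .2085 .13 1.5708
```

```text
t 2.45 pos [0.4438 0.2548 0.1763] q6 -1.317 open 0.501
[[ 0.004 -0.031  1.   ]
 [ 0.005  1.     0.031]
 [-1.     0.005  0.004]]
rotvec deg [ 1.77  0.25 -0.31] other [-178.23    0.47    0.39]
d now [ 0.0462 -0.0471  0.0196] d in target frame [ 0.0463 -0.0463  0.0212]
```

Request:
carry_out(motion=[1.77, 0.25, -0.3, 0.015, -0.0155, 0.007, 0, 0, 0, 0, 0.015, -0.0155, 0.007, 0, 0, 0, 0, 0.013, -0.0155, 0.006, 0, 0, 0, 0, 0, 0, 0, 0])

```text
time_s: 2.85
eef_pos: [0.4697, 0.2007, 0.1325]
eef_rot: [0.708, 0.004, 0.706, -0.004]
wrist_force: [0.1, 1.0, 0.0]
opening: 0.5
```

```bash
python3 p.py .465 .2085 .044 1.5708
```

```text
t 2.85 pos [0.4697 0.2007 0.1325] q6 -1.388 open 0.5
[[ 0.003  0.011  1.   ]
 [-0.001  1.    -0.011]
 [-1.    -0.001  0.003]]
rotvec deg [-0.61  0.18  0.04] other [ 1.7939e+02  6.0000e-02 -2.8000e-01]
d now [ 0.0885  0.0078 -0.0051] d in target frame [ 0.0885  0.0078 -0.0047]
```

Request:
carry_out(motion=[-0.5, 0.2, 0, 0.0, 0.008, -0.005, 0, 0, 0, 0, 0, 0, 0, 0, 0, 0, 0, 0, 0, 0, 0])

```text
time_s: 3.15
eef_pos: [0.4645, 0.2109, 0.1337]
eef_rot: [0.707, 0.001, 0.707, -0.0]
wrist_force: [0.1, 0.1, 0.6]
opening: 0.502
```

```bash
python3 p.py .465 .2085 .044 1.5708
```

```text
t 3.15 pos [0.4645 0.2109 0.1337] q6 -1.377 open 0.502
[[ 0.     0.001  1.   ]
 [ 0.     1.    -0.001]
 [-1.     0.     0.   ]]
rotvec deg [-0.06  0.02 -0.02] other [ 1.7994e+02 -4.0000e-02 -3.0000e-02]
d now [ 0.0897 -0.0024  0.0005] d in target frame [ 0.0897 -0.0024  0.0005]
```

Request:
carry_out(motion=[0, 0, 0, 0.015, -0.0015, 0, 0, 0, 0, 0, 0.015, 0, 0, 0, 0, 0, 0, 0.015, 0, 0, 0, 0, 0, 0, 0.015, 0, 0, 0, 0, 0, 0, 0.012, 0, 0, 0, 0, 0, 0, 0.01, 0, 0, 0, 0, 0, 0, 0, 0, 0, 0, 0, 0, 0, 0, 0, 0, 0])

```text
time_s: 3.95
eef_pos: [0.4669, 0.216, 0.0542]
eef_rot: [0.711, -0.002, 0.703, 0.004]
wrist_force: [0.8, 0.1, 0.1]
opening: 0.503
```

```bash
python3 p.py .465 .2085 .044 1.5708; python3 -c "
from h import *
a=ctrl.camera('top')[150:300,130:290];b=ctrl.camera('side')[200:380,200:420]
a=cv2.resize(a,(384,360));b=cv2.resize(b,(440-40,360));cv2.imwrite('pics/g1.png',np.hstack([a,b]))"
```

```text
t 3.95 pos [0.4669 0.216  0.0542] q6 -1.378 open 0.503
[[ 0.011 -0.009  1.   ]
 [ 0.003  1.     0.009]
 [-1.     0.003  0.011]]
rotvec deg [ 0.49  0.62 -0.18] other [-179.5     0.29    0.98]
d now [ 0.0101 -0.0075 -0.0021] d in target frame [ 0.0102 -0.0075 -0.0019]
```

View pics/g1.png

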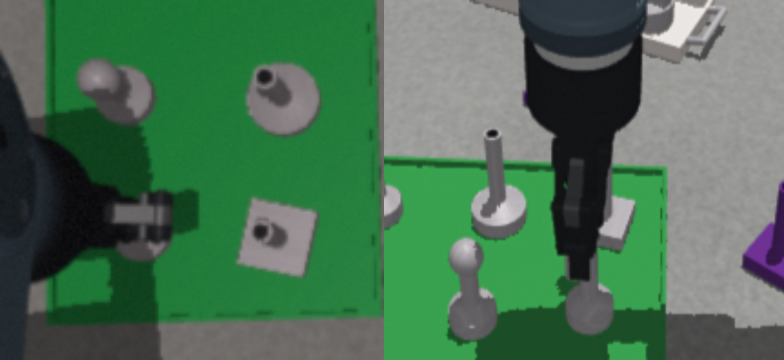

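Request:
carry_out(motion=[0.5, 0.6, -0.2, 0.005, -0.004, -0.001, 0, 0, 0, 0, 0.004, -0.0025, 0, 0, 0, 0, 0, 0, 0, 0, 0])

```text
time_s: 4.35
eef_pos: [0.4672, 0.209, 0.0461]
eef_rot: [0.708, 0.0, 0.706, -0.0]
wrist_force: [-0.5, -0.7, 0.6]
opening: 0.501
```

```bash
python3 p.py .465 .2085 .044 1.5708
```

```text
t 4.35 pos [0.4672 0.209  0.0461] q6 -1.38 open 0.501
[[ 0.003  0.001  1.   ]
 [-0.     1.    -0.001]
 [-1.    -0.     0.003]]
rotvec deg [-0.07  0.15  0.01] other [ 1.7993e+02  1.0000e-02 -2.3000e-01]
d now [ 0.0021 -0.0005 -0.0022] d in target frame [ 0.0021 -0.0005 -0.0022]
```

Request:
carry_out(motion=[0, 0.15, 0, 0.001, -0.0005, -0.002, 1, 0, 0, 0, 0, 0, 0, 1, 0, 0, 0, 0, 0, 0, 1, 0, 0, 0, 0, 0, 0, 1, 0, 0, 0, 0, 0, 0, 1, 0, 0, 0, 0, 0, 0, 1])

```text
time_s: 4.95
eef_pos: [0.4653, 0.2081, 0.0452]
eef_rot: [0.707, 0.001, 0.707, -0.001]
wrist_force: [0.8, -0.4, 0.5]
opening: 0.132
```

```bash
python3 p.py .4505 -.179 .16 1.5708
```

```text
t 4.95 pos [0.4653 0.2081 0.0452] q6 -1.381 open 0.132
[[ 0.     0.002  1.   ]
 [-0.     1.    -0.002]
 [-1.    -0.     0.   ]]
rotvec deg [-0.1   0.01  0.01] other [ 1.799e+02  2.000e-02 -2.000e-02]
d now [-0.1148 -0.3872 -0.0142] d in target frame [-0.1148 -0.3871 -0.0148]
```

Request:
carry_out(motion=[0, 0, 0, 0, 0, 0, 1, 0, 0, 0, 0, 0, 0, 1, 0, 0, 0, -0.015, 0, 0, 1, 0, 0, 0, -0.025, 0, 0, 1, 0, 0, 0, -0.025, 0, 0, 1, 0, 0, 0, -0.025, 0, 0, 1, 0, 0, 0, -0.02, 0, 0, 1, 0, 0, 0, 0, 0, 0, 1])

```text
time_s: 5.75
eef_pos: [0.4627, 0.2081, 0.1565]
eef_rot: [0.705, 0.0, 0.709, -0.001]
wrist_force: [0.1, 0.5, -1.0]
opening: 0.132
```

```bash
python3 p.py .4505 -.179 .16 1.5708
```

```text
t 5.75 pos [0.4627 0.2081 0.1565] q6 -1.381 open 0.132
[[-0.006  0.002  1.   ]
 [-0.001  1.    -0.002]
 [-1.    -0.001 -0.006]]
rotvec deg [-0.09 -0.36  0.04] other [1.7991e+02 7.0000e-02 5.7000e-01]
d now [-0.0032 -0.3871 -0.0116] d in target frame [-0.0035 -0.3871 -0.0122]
```

Request:
carry_out(motion=[0, -0.3, 0, 0, -0.02, -0.001, 1, 0, 0, 0, 0, -0.035, -0.001, 1, 0, 0, 0, 0, -0.045, -0.001, 1, 0, 0, 0, 0, -0.045, -0.002, 1, 0, 0, 0, 0, -0.045, -0.002, 1, 0, 0, 0, 0, -0.045, -0.002, 1, 0, 0, 0, 0, -0.045, -0.001, 1, 0, 0, 0, 0, -0.04, -0.001, 1, 0, 0, 0, 0, -0.03, 0, 1, 0, 0, 0, 0, -0.015, 0, 1])

```text
time_s: 6.75
eef_pos: [0.4452, -0.1659, 0.1439]
eef_rot: [0.703, -0.0, 0.711, 0.003]
wrist_force: [0.2, 0.0, -1.9]
opening: 0.132
```

```bash
python3 p.py .4505 -.179 .15 1.5708
```

```text
t 6.75 pos [ 0.4452 -0.1659  0.1439] q6 -2.18 open 0.132
[[-0.011 -0.005  1.   ]
 [ 0.005  1.     0.005]
 [-1.     0.005 -0.011]]
rotvec deg [ 0.28 -0.62 -0.28] other [-179.72    0.44   -0.97]
d now [-0.0062 -0.0131  0.0051] d in target frame [-0.0061 -0.0131  0.0053]
```

Request:
carry_out(motion=[0.3, -0.6, -0.3, 0, -0.007, 0.003, 1, 0, 0, 0, 0.01, -0.005, 0.002, 1, 0, 0, 0, 0.02, 0, 0, 1, 0, 0, 0, 0.015, 0, 0, 1, 0, 0, 0, 0.005, 0, 0, 1, 0, 0, 0, 0, 0, 0, 1])

```text
time_s: 7.35
eef_pos: [0.4483, -0.1758, 0.0856]
eef_rot: [0.705, 0.002, 0.709, 0.001]
wrist_force: [0.3, 0.4, -1.0]
opening: 0.131
```

```bash
python3 p.py .4505 -.179 .051 1.5708;python3 -c "
from h import *
a=ctrl.camera('top')[180:320,370:530];b=ctrl.camera('side')[120:240,220:400]
a=cv2.resize(a,(400,350));b=cv2.resize(b,(400,350));cv2.imwrite('pics/p1.png',np.hstack([a,b]))"
```

```text
t 7.35 pos [ 0.4483 -0.1758  0.0856] q6 -2.191 open 0.131
[[-0.005  0.002  1.   ]
 [ 0.004  1.    -0.002]
 [-1.     0.004 -0.005]]
rotvec deg [-0.11 -0.27 -0.24] other [179.89  -0.37   0.42]
d now [ 0.0346 -0.0033  0.0024] d in target frame [ 0.0346 -0.0032  0.0022]
```

View pics/p1.png

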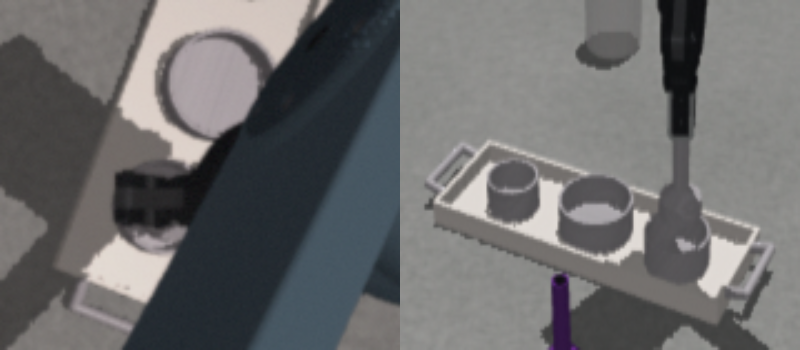

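Request:
carry_out(motion=[0, -0.3, -0.2, 0.004, -0.003, 0.002, 1, 0, 0, 0, 0.009, 0, 0, 1, 0, 0, 0, 0.008, 0, 0, 1, 0, 0, 0, 0.004, 0, 0, 1, 0, 0, 0, 0, 0, 0, 1])

```text
time_s: 7.95
eef_pos: [0.4528, -0.1803, 0.0615]
eef_rot: [0.709, -0.001, 0.705, -0.002]
wrist_force: [0.3, -0.1, -1.1]
opening: 0.129
```

```bash
python3 p.py .4505 -.179 .050 1.5708
```

```text
t 7.95 pos [ 0.4528 -0.1803  0.0615] q6 -2.194 open 0.129
[[ 0.006  0.001  1.   ]
 [-0.003  1.    -0.001]
 [-1.    -0.003  0.006]]
rotvec deg [-0.06  0.35  0.19] other [179.94   0.3   -0.55]
d now [ 0.0115  0.0013 -0.0023] d in target frame [ 0.0115  0.0013 -0.0023]
```

Request:
carry_out(motion=[0, 0.35, 0.2, 0.004, 0.001, -0.002, 1, 0, 0, 0, 0.004, 0, 0, 1, 0, 0, 0, 0.0025, 0, 0, 1, 0, 0, 0, 0, 0, 0, 1])

```text
time_s: 8.35
eef_pos: [0.4507, -0.1794, 0.0502]
eef_rot: [0.707, 0.001, 0.707, -0.0]
wrist_force: [0.2, -0.1, -1.5]
opening: 0.132
```

```bash
python3 p.py .4505 -.179 .0490 1.5708
```

```text
t 8.35 pos [ 0.4507 -0.1794  0.0502] q6 -2.194 open 0.132
[[-0.001  0.001  1.   ]
 [ 0.     1.    -0.001]
 [-1.     0.    -0.001]]
rotvec deg [-0.08 -0.03 -0.03] other [ 1.7992e+02 -4.0000e-02  5.0000e-02]
d now [ 0.0012  0.0004 -0.0002] d in target frame [ 0.0012  0.0004 -0.0002]
```

Request:
carry_out(motion=[0, 0, 0, 0.001, 0, 0, 1, 0, 0, 0, 0, 0, 0, 1])

```text
time_s: 8.55
eef_pos: [0.4507, -0.1794, 0.0492]
eef_rot: [0.707, 0.001, 0.707, -0.0]
wrist_force: [-0.1, 0.3, -2.4]
opening: 0.134
```

Request:
carry_out(motion=[0, 0, 0, 0, 0, 0, 0, 0, 0, 0, 0, 0, 0, 0, 0, 0, 0, 0, 0, 0, 0, 0, 0, 0, 0, 0, 0, 0, 0, 0, 0, 0, 0, 0, 0])

```text
time_s: 9.05
eef_pos: [0.4517, -0.1801, 0.0503]
eef_rot: [0.708, 0.0, 0.706, -0.001]
wrist_force: [-0.4, -0.2, 0.2]
opening: 0.505
```

```bash
python3 p.py .4505 -.179 .160 1.5708
```

```text
t 9.05 pos [ 0.4517 -0.1801  0.0503] q6 -2.194 open 0.505
[[ 0.002  0.001  1.   ]
 [-0.001  1.    -0.001]
 [-1.    -0.001  0.002]]
rotvec deg [-0.07  0.1   0.07] other [ 1.7993e+02  1.0000e-01 -1.6000e-01]
d now [-0.1097  0.001  -0.0011] d in target frame [-0.1097  0.0011 -0.0012]
```

Request:
carry_out(motion=[0, 0.1, 0, -0.015, 0, 0, 0, 0, 0, 0, -0.025, 0, 0, 0, 0, 0, 0, -0.025, 0, 0, 0, 0, 0, 0, -0.02, 0, 0, 0, 0, 0, 0, -0.005, 0, 0, 0])

```text
time_s: 9.55
eef_pos: [0.4505, -0.1792, 0.1419]
eef_rot: [0.706, 0.001, 0.708, -0.0]
wrist_force: [0.5, 0.4, 0.3]
opening: 0.5
```

```bash
python3 p.py .5557 .1185 .150 1.5708;python3 -c "
from h import *
a=ctrl.camera('top')[180:320,370:530];b=ctrl.camera('side')[120:240,220:400]
a=cv2.resize(a,(400,350));b=cv2.resize(b,(400,350));cv2.imwrite('pics/p2.png',np.hstack([a,b]))"
```

```text
t 9.55 pos [ 0.4505 -0.1792  0.1419] q6 -2.192 open 0.5
[[-0.003  0.001  1.   ]
 [ 0.001  1.    -0.001]
 [-1.     0.001 -0.003]]
rotvec deg [-0.08 -0.19 -0.07] other [ 1.7992e+02 -1.1000e-01  3.0000e-01]
d now [-0.0081  0.2978  0.1048] d in target frame [-0.0081  0.2977  0.1052]
```

View pics/p2.png

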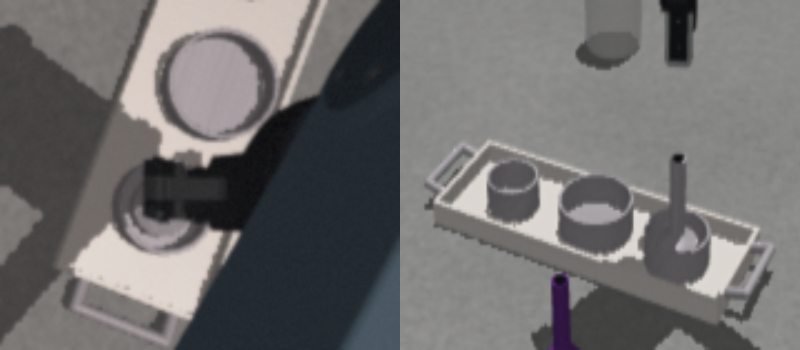

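Request:
carry_out(motion=[0, -0.2, 0, -0.002, 0.015, 0.006, 0, 0, 0, 0, -0.002, 0.03, 0.01, 0, 0, 0, 0, -0.001, 0.04, 0.014, 0, 0, 0, 0, 0, 0.045, 0.015, 0, 0, 0, 0, 0, 0.045, 0.016, 0, 0, 0, 0, 0, 0.04, 0.015, 0, 0, 0, 0, 0, 0.035, 0.013, 0, 0, 0, 0, 0, 0.025, 0.008, 0, 0, 0, 0, 0, 0.01, 0.003, 0, 0, 0, 0, 0, 0, 0, 0])

```text
time_s: 10.65
eef_pos: [0.5462, 0.117, 0.13]
eef_rot: [0.7, 0.004, 0.715, -0.0]
wrist_force: [0.0, -0.6, -0.0]
opening: 0.501
```

```bash
python3 p.py .5557 .1185 .044 1.5708
```

```text
t 10.65 pos [0.5462 0.117  0.13  ] q6 -1.572 open 0.501
[[-0.021  0.006  1.   ]
 [ 0.005  1.    -0.006]
 [-1.     0.005 -0.021]]
rotvec deg [-0.35 -1.22 -0.31] other [179.64  -0.49   1.91]
d now [0.0858 0.0011 0.0113] d in target frame [0.086  0.0015 0.0095]
```

Request:
carry_out(motion=[-0.3, -1.2, -0.3, 0, 0.001, 0.009, 0, 0, 0, 0, 0, 0, 0, 0, 0, 0, 0, 0.015, 0, 0, 0, 0, 0, 0, 0.015, 0, 0, 0, 0, 0, 0, 0.005, 0, 0, 0, 0, 0, 0, 0, 0, 0, 0])

```text
time_s: 11.25
eef_pos: [0.5548, 0.1117, 0.0918]
eef_rot: [0.707, 0.002, 0.707, -0.003]
wrist_force: [-0.4, -0.6, 0.0]
opening: 0.502
```

```bash
python3 p.py .5557 .1185 .044 1.5708
```

```text
t 11.25 pos [0.5548 0.1117 0.0918] q6 -1.573 open 0.502
[[-0.001  0.007  1.   ]
 [-0.002  1.    -0.007]
 [-1.    -0.002 -0.001]]
rotvec deg [-0.39 -0.04  0.12] other [1.7961e+02 1.9000e-01 6.0000e-02]
d now [0.0478 0.0069 0.0009] d in target frame [0.0478 0.0068 0.0009]
```

Request:
carry_out(motion=[-0.4, 0, 0.1, 0, 0.006, 0.001, 0, 0, 0, 0, 0.012, 0.001, 0, 0, 0, 0, 0, 0.012, 0, 0, 0, 0, 0, 0, 0.012, 0, 0, 0, 0, 0, 0, 0.007, 0, 0, 0, 0, 0, 0, 0, 0, 0, 0])

```text
time_s: 11.85
eef_pos: [0.5563, 0.1191, 0.0456]
eef_rot: [0.707, -0.0, 0.707, 0.0]
wrist_force: [0.4, 0.0, -0.6]
opening: 0.498
```

```bash
python3 p.py .5557 .1185 .044 1.5708
```

```text
t 11.85 pos [0.5563 0.1191 0.0456] q6 -1.569 open 0.498
[[ 0.    -0.001  1.   ]
 [-0.     1.     0.001]
 [-1.    -0.     0.   ]]
rotvec deg [0.03 0.01 0.01] other [-1.7997e+02 -2.0000e-02  2.0000e-02]
d now [ 0.0016 -0.0006 -0.0006] d in target frame [ 0.0016 -0.0006 -0.0006]
```

Grip and, once the opening holds at the tube's value, lift.

Request:
carry_out(motion=[0, 0, 0, 0, -0.0005, 0, 1, 0, 0, 0, 0, 0, 0, 1, 0, 0, 0, 0, 0, 0, 1, 0, 0, 0, 0, 0, 0, 1, 0, 0, 0, 0, 0, 0, 1, 0, 0, 0, 0, 0, 0, 1, 0, 0, 0, 0, 0, 0, 1, 0, 0, 0, 0, 0, 0, 1])

```text
time_s: 12.65
eef_pos: [0.5559, 0.1185, 0.0454]
eef_rot: [0.707, -0.0, 0.707, 0.0]
wrist_force: [-0.1, 0.1, -2.0]
opening: 0.138
```

Request:
carry_out(motion=[0, 0, 0, -0.015, 0, 0, 1, 0, 0, 0, -0.025, 0, 0, 1, 0, 0, 0, -0.025, 0, 0, 1, 0, 0, 0, -0.025, 0, 0, 1, 0, 0, 0, -0.02, 0, 0, 1, 0, 0, 0, 0, 0, 0, 1])

```text
time_s: 13.25
eef_pos: [0.5554, 0.1187, 0.1635]
eef_rot: [0.707, -0.0, 0.707, 0.0]
wrist_force: [0.5, 1.0, -3.0]
opening: 0.146
```

```bash
python3 p.py .5275 -.213 .15 1.5708
```

```text
t 13.25 pos [0.5554 0.1187 0.1635] q6 -1.57 open 0.146
[[-0.001 -0.001  1.   ]
 [-0.     1.     0.001]
 [-1.    -0.    -0.001]]
rotvec deg [ 0.04 -0.06  0.  ] other [-1.7996e+02 -0.0000e+00 -9.0000e-02]
d now [ 0.0135 -0.3317 -0.0281] d in target frame [ 0.0135 -0.3317 -0.0279]
```

Request:
carry_out(motion=[0, 0, 0, 0, -0.015, -0.002, 1, 0, 0, 0, 0, -0.03, -0.003, 1, 0, 0, 0, 0, -0.04, -0.004, 1, 0, 0, 0, 0, -0.045, -0.004, 1, 0, 0, 0, 0, -0.045, -0.004, 1, 0, 0, 0, 0, -0.045, -0.004, 1, 0, 0, 0, 0, -0.04, -0.003, 1, 0, 0, 0, 0, -0.03, -0.002, 1, 0, 0, 0, 0, -0.015, 0, 1, 0, 0, 0, 0, -0.005, 0, 1])

```text
time_s: 14.25
eef_pos: [0.5201, -0.2054, 0.1544]
eef_rot: [0.702, 0.0, 0.712, 0.003]
wrist_force: [0.6, -0.5, -2.4]
opening: 0.14
```

```bash
python3 p.py .5275 -.213 .09 1.5708
```

```text
t 14.25 pos [ 0.5201 -0.2054  0.1544] q6 -2.158 open 0.14
[[-0.013 -0.003  1.   ]
 [ 0.004  1.     0.003]
 [-1.     0.004 -0.013]]
rotvec deg [ 0.18 -0.76 -0.22] other [-179.81    0.35   -1.19]
d now [ 0.0643 -0.0079  0.0082] d in target frame [ 0.0644 -0.0076  0.0074]
```

Request:
carry_out(motion=[0.2, -0.8, -0.2, 0, -0.007, 0.007, 1, 0, 0, 0, 0.01, 0, 0, 1, 0, 0, 0, 0.018, 0, 0, 1, 0, 0, 0, 0.018, 0, 0, 1, 0, 0, 0, 0.01, 0, 0, 1, 0, 0, 0, 0, 0, 0, 1])

```text
time_s: 14.85
eef_pos: [0.5277, -0.2063, 0.0929]
eef_rot: [0.707, -0.0, 0.707, 0.003]
wrist_force: [-0.8, -0.6, -4.4]
opening: 0.142
```

```bash
python3 p.py .5275 -.213 .05 1.5708
```

```text
t 14.85 pos [ 0.5277 -0.2063  0.0929] q6 -2.162 open 0.142
[[-0.    -0.005  1.   ]
 [ 0.004  1.     0.005]
 [-1.     0.004 -0.   ]]
rotvec deg [ 0.3  -0.01 -0.23] other [-1.797e+02  3.700e-01 -2.000e-02]
d now [ 0.0429 -0.0069 -0.0003] d in target frame [ 0.0429 -0.0067 -0.0002]
```

Request:
carry_out(motion=[0.3, 0, -0.2, 0, -0.006, 0, 1, 0, 0, 0, 0.008, -0.001, 0, 1, 0, 0, 0, 0.01, 0, 0, 1, 0, 0, 0, 0.008, 0, 0, 1, 0, 0, 0, 0.004, 0, 0, 1, 0, 0, 0, 0, 0, 0, 1])

```text
time_s: 15.45
eef_pos: [0.5292, -0.2133, 0.062]
eef_rot: [0.708, -0.001, 0.706, 0.0]
wrist_force: [-0.5, -0.2, -2.4]
opening: 0.139
```

```bash
python3 p.py .5275 -.213 .05 1.5708
```

```text
t 15.45 pos [ 0.5292 -0.2133  0.062 ] q6 -2.164 open 0.139
[[ 0.002 -0.001  1.   ]
 [-0.001  1.     0.001]
 [-1.    -0.001  0.002]]
rotvec deg [0.08 0.12 0.06] other [-1.7992e+02 -1.0000e-01  1.9000e-01]
d now [ 0.012   0.0004 -0.0017] d in target frame [ 0.012   0.0003 -0.0017]
```

Request:
carry_out(motion=[0, 0.1, 0, 0.004, 0, -0.0015, 1, 0, 0, 0, 0.004, 0, 0, 1, 0, 0, 0, 0.003, 0, 0, 1, 0, 0, 0, 0.001, 0, 0, 1, 0, 0, 0, 0, 0, 0, 1])

```text
time_s: 15.95
eef_pos: [0.5279, -0.2136, 0.0493]
eef_rot: [0.707, -0.001, 0.707, -0.0]
wrist_force: [-0.2, 1.2, -2.8]
opening: 0.139
```

Request:
carry_out(motion=[0, 0, 0, 0.001, 0, 0, 1, 0, 0, 0, 0, 0, 0, 1])

```text
time_s: 16.15
eef_pos: [0.5282, -0.2138, 0.0486]
eef_rot: [0.708, -0.001, 0.707, -0.0]
wrist_force: [-0.6, 0.5, -3.6]
opening: 0.14
```

Request:
carry_out(motion=[0, 0, 0, 0, 0, 0, 0, 0, 0, 0, 0, 0, 0, 0, 0, 0, 0, 0, 0, 0, 0, 0, 0, 0, 0, 0, 0, 0, 0, 0, 0, 0, 0, 0, 0])

```text
time_s: 16.65
eef_pos: [0.5299, -0.215, 0.0508]
eef_rot: [0.709, -0.002, 0.705, -0.001]
wrist_force: [-0.0, 0.1, 0.1]
opening: 0.497
```

Request:
carry_out(motion=[0, 0.1, 0, -0.015, 0, 0, 0, 0, 0, 0, -0.025, 0, 0, 0, 0, 0, 0, -0.025, 0, 0, 0, 0, 0, 0, -0.025, 0, 0, 0, 0, 0, 0, -0.005, 0, 0, 0])

```text
time_s: 17.15
eef_pos: [0.5284, -0.2138, 0.1473]
eef_rot: [0.707, -0.001, 0.707, -0.0]
wrist_force: [-0.1, -0.7, -0.3]
opening: 0.499
```

```bash
python3 p.py .6445 .23 .150 1.5708;python3 -c "
from h import *
a=ctrl.camera('top')[110:320,370:530];b=ctrl.camera('side')[120:240,220:400]
a=cv2.resize(a,(320,420));b=cv2.resize(b,(480,420));cv2.imwrite('pics/p3.png',np.hstack([a,b]))"
```

```text
t 17.15 pos [ 0.5284 -0.2138  0.1473] q6 -2.163 open 0.499
[[-0.    -0.001  1.   ]
 [-0.002  1.     0.001]
 [-1.    -0.002 -0.   ]]
rotvec deg [ 0.06 -0.01  0.12] other [-1.7994e+02 -1.9000e-01 -1.0000e-02]
d now [-0.0037  0.4437  0.1166] d in target frame [-0.0027  0.4438  0.1161]
```

View pics/p3.png

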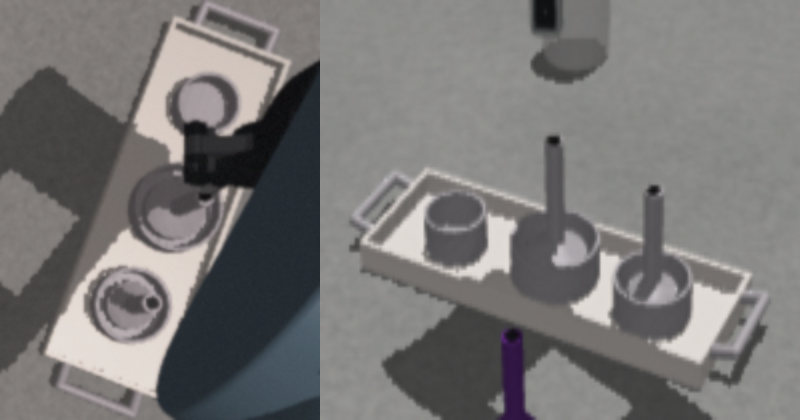

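Medium and large both stand upright in their cups. Now the small one; the cross path passes over bent nozzle/purple adapter with the tips at ~0.147.

Request:
carry_out(motion=[0, 0, 0.1, -0.002, 0.015, 0.004, 0, 0, 0, 0, -0.002, 0.03, 0.008, 0, 0, 0, 0, -0.002, 0.045, 0.012, 0, 0, 0, 0, -0.002, 0.047, 0.013, 0, 0, 0, 0, -0.002, 0.047, 0.013, 0, 0, 0, 0, -0.002, 0.047, 0.013, 0, 0, 0, 0, -0.002, 0.047, 0.013, 0, 0, 0, 0, -0.001, 0.047, 0.013, 0, 0, 0, 0, 0, 0.03, 0.008, 0, 0, 0, 0, 0, 0.015, 0.004, 0])

```text
time_s: 18.25
eef_pos: [0.6207, 0.1743, 0.1444]
eef_rot: [0.698, 0.005, 0.717, 0.002]
wrist_force: [0.4, 0.0, 0.1]
opening: 0.502
```

```bash
python3 p.py .6445 .23 .14 1.5708
```

```text
t 18.25 pos [0.6207 0.1743 0.1444] q6 -1.486 open 0.502
[[-0.027  0.005  1.   ]
 [ 0.009  1.    -0.005]
 [-1.     0.009 -0.027]]
rotvec deg [-0.27 -1.54 -0.52] other [179.72  -0.82   2.42]
d now [0.0042 0.0557 0.0236] d in target frame [0.0044 0.0557 0.0238]
```

Request:
carry_out(motion=[-0.3, -1.5, -0.5, 0, 0.015, 0.008, 0, 0, 0, 0, 0, 0.02, 0.008, 0, 0, 0, 0, 0, 0.014, 0.005, 0, 0, 0, 0, 0, 0.004, 0.002, 0, 0, 0, 0, 0, 0, 0, 0])

```text
time_s: 18.75
eef_pos: [0.6398, 0.2318, 0.1373]
eef_rot: [0.703, -0.002, 0.711, 0.001]
wrist_force: [0.5, 0.5, 0.5]
opening: 0.5
```

```bash
python3 p.py .6445 .23 .042 1.5708
```

```text
t 18.75 pos [0.6398 0.2318 0.1373] q6 -1.401 open 0.5
[[-0.011 -0.004  1.   ]
 [-0.002  1.     0.004]
 [-1.    -0.002 -0.011]]
rotvec deg [ 0.22 -0.63  0.11] other [-1.7977e+02 -1.7000e-01 -9.8000e-01]
d now [ 0.0952 -0.0016  0.0057] d in target frame [ 0.0953 -0.0018  0.0047]
```

Request:
carry_out(motion=[0.2, -0.6, 0.1, 0, -0.002, 0.005, 0, 0, 0, 0, 0.012, 0, 0, 0, 0, 0, 0, 0.015, 0, 0, 0, 0, 0, 0, 0.015, 0, 0, 0, 0, 0, 0, 0.005, 0, 0, 0, 0, 0, 0, 0, 0, 0, 0])

```text
time_s: 19.35
eef_pos: [0.644, 0.2251, 0.0842]
eef_rot: [0.706, 0.001, 0.708, -0.002]
wrist_force: [-0.1, 0.9, 0.0]
opening: 0.504
```

```bash
python3 p.py .6445 .23 .042 1.5708
```

```text
t 19.35 pos [0.644  0.2251 0.0842] q6 -1.403 open 0.504
[[-0.003  0.004  1.   ]
 [-0.002  1.    -0.004]
 [-1.    -0.002 -0.003]]
rotvec deg [-0.26 -0.18  0.09] other [1.7974e+02 1.4000e-01 2.8000e-01]
d now [0.0422 0.005  0.0006] d in target frame [0.0422 0.0049 0.0005]
```

Request:
carry_out(motion=[-0.2, -0.2, 0.1, 0, 0.0045, 0.0005, 0, 0, 0, 0, 0.01, 0, 0, 0, 0, 0, 0, 0.012, 0, 0, 0, 0, 0, 0, 0.01, 0, 0, 0, 0, 0, 0, 0.005, 0, 0, 0, 0, 0, 0, 0, 0, 0, 0])

```text
time_s: 19.95
eef_pos: [0.6447, 0.2304, 0.0441]
eef_rot: [0.707, 0.0, 0.707, 0.0]
wrist_force: [-0.4, -0.1, 1.0]
opening: 0.501
```

```bash
python3 p.py .6445 .23 .042 1.5708
```

```text
t 19.95 pos [0.6447 0.2304 0.0441] q6 -1.401 open 0.501
[[ 0.001  0.     1.   ]
 [ 0.     1.    -0.   ]
 [-1.     0.001  0.001]]
rotvec deg [-0.01  0.06 -0.03] other [ 1.7999e+02 -5.0000e-02 -1.0000e-01]
d now [ 0.0021 -0.0004 -0.0002] d in target frame [ 0.0021 -0.0004 -0.0002]
```

Request:
carry_out(motion=[0, 0, 0, 0.0015, 0, 0, 1, 0, 0, 0, 0, 0, 0, 1, 0, 0, 0, 0, 0, 0, 1, 0, 0, 0, 0, 0, 0, 1, 0, 0, 0, 0, 0, 0, 1, 0, 0, 0, 0, 0, 0, 1, 0, 0, 0, 0, 0, 0, 1, 0, 0, 0, 0, 0, 0, 1])

```text
time_s: 20.75
eef_pos: [0.6455, 0.2305, 0.0436]
eef_rot: [0.708, 0.0, 0.706, 0.0]
wrist_force: [-0.2, 0.6, -1.2]
opening: 0.128
```

Request:
carry_out(motion=[0, 0, 0, -0.015, 0, 0, 1, 0, 0, 0, -0.025, 0, 0, 1, 0, 0, 0, -0.025, 0, 0, 1, 0, 0, 0, -0.025, 0, 0, 1, 0, 0, 0, -0.025, 0, 0, 1, 0, 0, 0, 0, 0, 0, 1])

```text
time_s: 21.35
eef_pos: [0.6452, 0.2304, 0.1674]
eef_rot: [0.708, 0.0, 0.706, 0.0]
wrist_force: [1.7, -0.2, -0.4]
opening: 0.125
```

```bash
python3 p.py .612 -.2355 .15 1.5708
```

```text
t 21.35 pos [0.6452 0.2304 0.1674] q6 -1.401 open 0.125
[[ 0.004  0.     1.   ]
 [ 0.001  1.    -0.   ]
 [-1.     0.001  0.004]]
rotvec deg [-0.01  0.2  -0.05] other [ 1.7999e+02 -8.0000e-02 -3.2000e-01]
d now [ 0.0169 -0.466  -0.0332] d in target frame [ 0.0174 -0.4659 -0.0332]
```

Request:
carry_out(motion=[0, 0.2, 0, 0, -0.015, -0.001, 1, 0, 0, 0, 0, -0.03, -0.002, 1, 0, 0, 0, 0, -0.045, -0.003, 1, 0, 0, 0, 0, -0.047, -0.003, 1, 0, 0, 0, 0, -0.047, -0.003, 1, 0, 0, 0, 0, -0.047, -0.003, 1, 0, 0, 0, 0, -0.047, -0.003, 1, 0, 0, 0, 0, -0.045, -0.003, 1, 0, 0, 0, 0, -0.03, -0.002, 1, 0, 0, 0, 0, -0.02, -0.001, 1])

```text
time_s: 22.35
eef_pos: [0.6108, -0.1602, 0.1565]
eef_rot: [0.701, -0.0, 0.713, 0.003]
wrist_force: [0.1, 0.3, -0.9]
opening: 0.126
```

```bash
python3 p.py .612 -.2355 .15 1.5708
```

```text
t 22.35 pos [ 0.6108 -0.1602  0.1565] q6 -2.016 open 0.126
[[-0.016 -0.004  1.   ]
 [ 0.003  1.     0.004]
 [-1.     0.003 -0.016]]
rotvec deg [ 0.24 -0.93 -0.19] other [-179.76    0.3    -1.45]
d now [ 0.0062 -0.0753  0.0009] d in target frame [ 0.0065 -0.0753  0.0012]
```

Request:
carry_out(motion=[0.2, -0.9, -0.2, 0, -0.02, 0, 1, 0, 0, 0, 0, -0.025, 0.001, 1, 0, 0, 0, 0, -0.018, 0.001, 1, 0, 0, 0, 0, -0.008, 0, 1, 0, 0, 0, 0, 0, 0, 1])

```text
time_s: 22.85
eef_pos: [0.6057, -0.2401, 0.1498]
eef_rot: [0.703, 0.004, 0.711, -0.001]
wrist_force: [-0.7, -0.6, -0.5]
opening: 0.123
```

```bash
python3 p.py .612 -.2355 .09 1.5708
```

```text
t 22.85 pos [ 0.6057 -0.2401  0.1498] q6 -2.121 open 0.123
[[-0.01   0.007  1.   ]
 [ 0.004  1.    -0.007]
 [-1.     0.004 -0.01 ]]
rotvec deg [-0.41 -0.58 -0.22] other [179.59  -0.35   0.92]
d now [0.0598 0.0044 0.0069] d in target frame [0.0598 0.0046 0.0063]
```

Request:
carry_out(motion=[-0.4, -0.6, -0.2, 0, 0.004, 0.006, 1, 0, 0, 0, 0.01, 0, 0, 1, 0, 0, 0, 0.018, 0, 0, 1, 0, 0, 0, 0.018, 0, 0, 1, 0, 0, 0, 0.007, 0, 0, 1, 0, 0, 0, 0, 0, 0, 1])

```text
time_s: 23.45
eef_pos: [0.6131, -0.2289, 0.093]
eef_rot: [0.707, -0.002, 0.707, 0.003]
wrist_force: [0.0, 0.1, -1.1]
opening: 0.121
```

```bash
python3 p.py .612 -.2355 .05 1.5708; python3 -c "
from h import *
a=ctrl.camera('top')[110:320,370:530];b=ctrl.camera('side')[120:240,220:400]
a=cv2.resize(a,(320,420));b=cv2.resize(b,(480,420));cv2.imwrite('pics/p4.png',np.hstack([a,b]))"
```

```text
t 23.45 pos [ 0.6131 -0.2289  0.093 ] q6 -2.119 open 0.121
[[ 0.001 -0.008  1.   ]
 [ 0.002  1.     0.008]
 [-1.     0.002  0.001]]
rotvec deg [ 0.43  0.04 -0.13] other [-1.7957e+02  2.0000e-01  6.0000e-02]
d now [ 0.043  -0.0067 -0.0012] d in target frame [ 0.043  -0.0066 -0.0011]
```

View pics/p4.png

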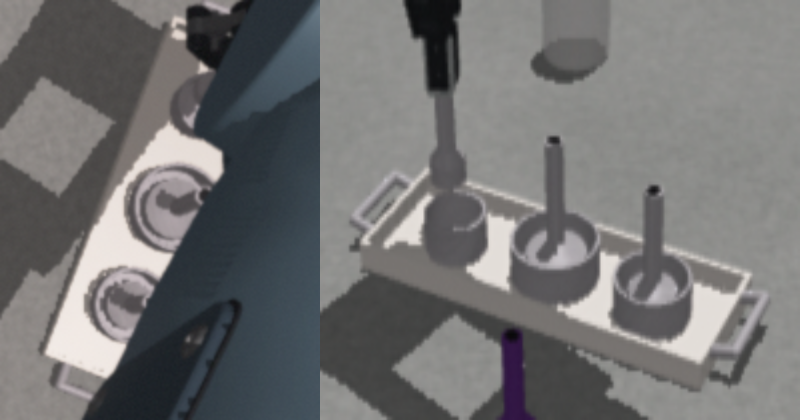

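Request:
carry_out(motion=[0.4, 0, -0.1, 0, -0.006, -0.001, 1, 0, 0, 0, 0.008, -0.001, 0, 1, 0, 0, 0, 0.01, 0, 0, 1, 0, 0, 0, 0.006, 0, 0, 1, 0, 0, 0, 0, 0, 0, 1])

```text
time_s: 24.05
eef_pos: [0.6145, -0.2385, 0.0714]
eef_rot: [0.709, -0.001, 0.705, -0.001]
wrist_force: [0.3, 0.5, -1.2]
opening: 0.123
```

```bash
python3 p.py .612 -.2355 .05 1.5708
```

```text
t 24.05 pos [ 0.6145 -0.2385  0.0714] q6 -2.121 open 0.123
[[ 0.007  0.001  1.   ]
 [-0.003  1.    -0.001]
 [-1.    -0.003  0.007]]
rotvec deg [-0.03  0.38  0.2 ] other [179.97   0.31  -0.6 ]
d now [ 0.0213  0.003  -0.0026] d in target frame [ 0.0214  0.003  -0.0025]
```

Request:
carry_out(motion=[0, 0.4, 0.2, 0, 0.003, -0.0025, 1, 0, 0, 0, 0.006, 0, 0, 1, 0, 0, 0, 0.006, 0, 0, 1, 0, 0, 0, 0.004, 0, 0, 1, 0, 0, 0, 0, 0, 0, 1])

```text
time_s: 24.55
eef_pos: [0.6116, -0.235, 0.0536]
eef_rot: [0.707, 0.0, 0.708, 0.0]
wrist_force: [0.1, 0.3, -0.3]
opening: 0.125
```

```bash
python3 p.py .612 -.2355 .0475 1.5708
```

```text
t 24.55 pos [ 0.6116 -0.235   0.0536] q6 -2.118 open 0.125
[[-0.001  0.     1.   ]
 [ 0.001  1.    -0.   ]
 [-1.     0.001 -0.001]]
rotvec deg [-0.03 -0.09 -0.04] other [ 1.7997e+02 -6.0000e-02  1.3000e-01]
d now [ 0.0061 -0.0005  0.0004] d in target frame [ 0.0061 -0.0005  0.0004]
```

Request:
carry_out(motion=[0, 0, 0, 0.003, 0, 0, 1, 0, 0, 0, 0.002, 0, 0, 1, 0, 0, 0, 0.001, 0, 0, 1, 0, 0, 0, 0, 0, 0, 1])

```text
time_s: 24.95
eef_pos: [0.6117, -0.2351, 0.0472]
eef_rot: [0.707, 0.0, 0.708, 0.0]
wrist_force: [0.0, 0.2, -0.7]
opening: 0.126
```

Request:
carry_out(motion=[0, 0, 0, 0.001, 0, 0, 1, 0, 0, 0, 0, 0, 0, 1])

```text
time_s: 25.15
eef_pos: [0.6119, -0.2352, 0.0464]
eef_rot: [0.707, 0.0, 0.707, -0.0]
wrist_force: [0.1, -0.3, -0.6]
opening: 0.124
```

Request:
carry_out(motion=[0, 0, 0, 0, 0, 0, 0, 0, 0, 0, 0, 0, 0, 0, 0, 0, 0, 0, 0, 0, 0, 0, 0, 0, 0, 0, 0, 0, 0, 0, 0, 0, 0, 0, 0])

```text
time_s: 25.65
eef_pos: [0.6126, -0.2356, 0.0474]
eef_rot: [0.707, -0.0, 0.707, -0.0]
wrist_force: [0.5, 0.3, 0.1]
opening: 0.499
```

Request:
carry_out(motion=[0, 0, 0, -0.015, 0, 0, 0, 0, 0, 0, -0.025, 0, 0, 0, 0, 0, 0, -0.025, 0, 0, 0, 0, 0, 0, -0.025, 0, 0, 0, 0, 0, 0, -0.02, 0, 0, 0, 0, 0, 0, -0.005, -0.015, -0.01, 0, 0, 0, 0, -0.005, -0.03, -0.02, 0, 0, 0, 0, 0, -0.035, -0.03, 0, 0, 0, 0, 0, -0.035, -0.03, 0, 0, 0, 0, 0, -0.035, -0.03, 0])

```text
time_s: 26.65
eef_pos: [0.4909, -0.3886, 0.1795]
eef_rot: [0.709, -0.005, 0.705, 0.002]
wrist_force: [0.5, -0.7, 0.4]
opening: 0.501
```

Request:
carry_out(motion=[0, 0, 0, -0.005, -0.03, -0.03, 0, 0, 0, 0, -0.005, -0.03, -0.03, 0, 0, 0, 0, -0.005, -0.02, -0.02, 0, 0, 0, 0, 0, 0, 0, 0, 0, 0, 0, 0, 0, 0, 0])

```text
time_s: 27.15
eef_pos: [0.3973, -0.4795, 0.1946]
eef_rot: [0.708, -0.002, 0.707, -0.002]
wrist_force: [-0.8, 0.3, 0.5]
opening: 0.498
```

```bash
python3 - <<'E'
from h import *
I={c:ctrl.camera(c) for c in ("top","side")}; th=np.linspace(0,2*np.pi,60)
N={"small":(.612,-.2355,.070,.028),"medium":(.4505,-.179,.078,.038),"large":(.5275,-.213,.086,.048)}
D={c:i.copy() for c,i in I.items()}
for n,(x,y,h,d) in N.items():
    for c in I:
        a=proj(c,[x,y,h+.007])[0]; u,v=np.round(a).astype(int); k=9
        m=(cv2.cvtColor(I[c],6)[v-k:v+k+1,u-k:u+k+1]<55).astype(np.uint8)
        nn,l,st,ce=cv2.connectedComponentsWithStats(m)
        i=min([i for i in range(1,nn) if 8<=st[i,4]<60],key=lambda i:np.hypot(*(ce[i]-k)),default=None)
        print(n,c,ray(c,*(ce[i]+[u-k,v-k]),h+.006).round(4) if i else ("no",st[:,4]))
a=cv2.resize(I["top"][85:325,140:540],(800,480))[:, :]; b=cv2.resize(I["side"][130:390,130:450],(640,520))
cv2.imwrite("pics/f_top.png",a); cv2.imwrite("pics/f_side.png",b)
E
```

```text
small top [ 0.613  -0.2354  0.076 ]
small side ('no', array([357,   4], dtype=int32))
medium top [ 0.4517 -0.179   0.084 ]
medium side ('no', array([354,   7], dtype=int32))
large top [ 0.5294 -0.2133  0.092 ]
large side ('no', array([355,   6], dtype=int32))
```

View pics/f_top.png

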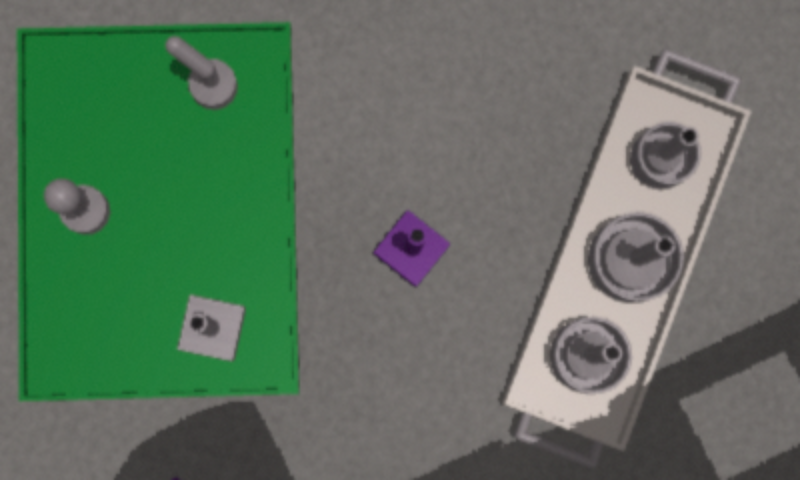

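View pics/f_side.png

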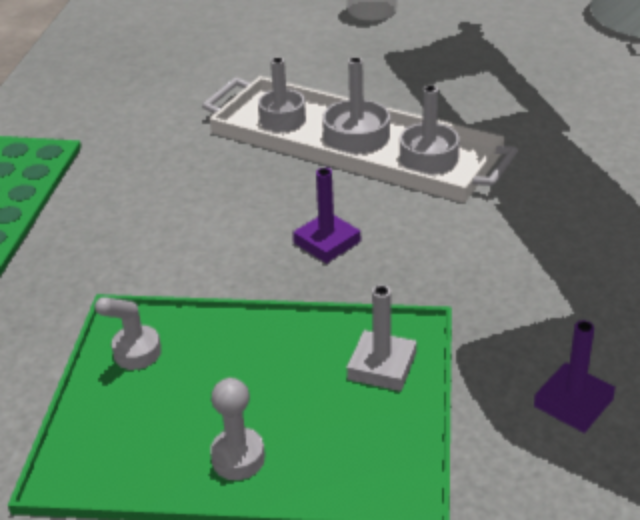

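All three nozzles stand upright in their cups, with the tube tops within about 2 mm of the cup axes. Plug, adapter and bent nozzle are where they were.

```bash
python3 -c "
from bench import ctrl
print(ctrl.hand_in())"
```

```text
the job is handed in; nothing more can be done
None
```

I put the medium, large and small nozzles, in that order, into the cups of their own size, moved the arm clear and handed the job in at about 27 s. No verdict came back.

- **Top camera, last check:** each tube end lies about 1–2 mm from the cup centre I had measured. That is within the 12 mm limit, even with about 2 mm of calibration error.
- **Height in the cups:** I let each nozzle go within about 1 mm of where I calculated the cup floor to be. I worked this out from the arm's readings and did not measure it afterwards.
- **Other parts:** in both final pictures the plug, adapter and bent nozzle stand upright with no visible movement; I judged this by eye. The purple look-alikes were not touched.
- **Failed checks:** the side camera's automatic tube-end check found no tube ends, because the spots were too small. From the side I confirmed the placing by eye only. Earlier, fitting the cup outlines in the side view gave centres about 12 mm off in y from the top view. An overlay in both pictures showed the top-view values were right, so I used those.

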